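Put the stray spray can back in the aerosol cage

ROBOT

A 6-joint arm with a two-finger parallel gripper is mounted at the origin on the work surface. World frame = base frame: x ahead of the robot, y to its left, z up, the work surface at z = 0. Lengths are in m, angles in rad, forces in N, time in s.
With the tool pointing down it reaches from about 0.375 to 0.75 m from the base axis. Payload 9 kg.
Tool frame: the origin (TCP) lies at the very end of the fingers, on their centre line; the grasp point (between the pads) lies 19 mm behind it; z points along the fingers, y is the direction in which the jaws open and shut (so a half turn about z gives the same grasp; the last joint's range is limited). The gripper opens to 85 mm and grips with 20 to 120 N. Pads are 22 mm wide; open, the fingers measure 114 mm over their backs; the gripper's body (76 mm by 85 mm) begins 54 mm behind the grasp point. The pads swing forward as they close: fully open they stand 13 mm farther back than shut.
Start: joints at [0.912, 0.104, 0.097, 1.564, 0, 1.353], TCP at [0.256, 0.543, 0.231] pointing down, gripper open.
Joint ranges: [-2.99, 2.99], [-0.84, 1.86], [-1.1, 1.16], [-1.84, 2.11], [-1.51, 1.56], [-3.14, 3.14]. Speed limits (rad/s): [2.22, 2.22, 2.57, 3.14, 3.14, 3.14].

INTERFACE

Orientations are given as a rotation vector (axis times angle).
In Python, from plant import manip, set_gripper, readout, viewer gives the robot as it stands. The module is installed in compiled form; this text tells all that it offers. Calls block until the motion is done:
- manip.goto(position, orientation): joint-space move of the TCP to a pose.
- manip.line_to(position, rotation=None, speed=0.15, f_stop=None): straight line of the TCP; rotation=None keeps the orientation; speed is the mean speed in m/s. With f_stop (N) it stops when the force on the tool has changed by that much, and returns True; else False.
- manip.move_joints(angles): joint-space move.
- set_gripper(opening): finger opening in m; the grip force is fixed at half the most; returns when the fingers have stopped.
- manip.hold(seconds).
- manip.solve_ik(position, orientation): joint angles nearest the present ones, or None.
- readout.state(): the state.
- viewer.read_camera(name): name is "scene" or "side" or "wrist"; returns a dict with "frame" (420x560x3 uint8, blue, green, red), "K" (3x3 intrinsics, pixels), "xyz" and "rotation" of the camera in the world. Camera axes: x right, y up, looking along -z (the intrinsics and any distortion apply to the point x, -y, -z); pixel columns grow to the right and rows downward; lengths in m; the calibration is good to about 2 mm. A picture is of the moment at which its call begins. There is no depth.
A pose or a line that the arm cannot do raises manip.PlanningError and nothing moves.
- manip.job_done(): hands the job in, once; it reports no verdict.
Trained networks look in the newest picture that a camera, given by its name, has taken for a name from the list of things; names that differ only in an ending like _2 or _b are one class to them, and where a whole thing is asked for, a point or a joint stands for the part that bears it (a point fixed in the world has none). Each returns a list of dicts, best first, with "p" (0 to 1); they miss things now and then, are a little off and sometimes report something else, mostly with a low value. They report only what shows in the picture. A call takes as long as a camera call. They do not tell look-alikes from the thing itself.
- viewer.search_frame(query, camera): "at" ([row, column] in pixels, amid what is visible of it).
The state is a dict: "clock": time; "joint_pos": joint angles; "qvel": joint speeds; "tau": joint torques, N m; "tool_pos": TCP position; "ee_rot": TCP orientation; "wrist_force": force on the tool from outside, world axes, zero at the start; "ft_torque": the same for the moment, N m; "finger_gap": finger opening in m.
Only numpy, scipy, OpenCV 4.12 (cv2) and the standard library are available. Lean on these libraries where they do the work, as an engineer would, in place of code of your own. Each camera call takes 0.05 s, during which the arm holds its last target.

TASK

Press the sprung lever of the wire aerosol cage down, pull its door off the latch and swing it wide open, past square to the cage front. Then take the spray can that is standing on the bench and stand it upright on the cage floor between the two cans already there, far enough in that the door could shut. Leave the door wide open for the next cans, and do not shift or knock over the cans in the cage or anything else on the bench.

Things in the scene. Friction and masses are not known exactly. Their poses are not given: they have to be found in the camera images.
- cage: wire-mesh cage of grey square tube, fixed on the bench, 320 mm wide (y), 220 deep (x), 340 tall, open only at the front behind its door. Origin at the centre of its underside; x points to its back, y to its left side seen from the robot, z up. Walls 12 mm thick. Roof, sides and back are closed, so a can goes in through the front, under the roof
- cage_mouth (a point): middle of the lower edge of the front opening, at floor level: in the cage's frame (-110, 0, 12) mm, same axes. The sheet floor is flat, its top 12 mm above the bench. The clear opening is 296 mm wide (y +-148) and 316 mm high; a gripper tilted 30 to 45 degrees back from straight down passes under the roof
- cage_door (a joint): angle of the cage door in rad, 0 shut, growing as it swings out towards the robot, 1.57 square to the front, stop at 2.05. It is hinged on its right-hand edge (-y of the cage); seen from above it turns counter-clockwise as it opens. Light friction: it stays where it is left
- door_hinge (a point): point on the upright hinge line of the door, 170 mm above the bench; in the cage's frame (-118, -160, 170) mm. The door is 320 mm wide, 14 mm thick (7 mm either side of the hinge line), and reaches from 4 to 338 mm above the bench
- lever_spindle (a point): pivot of the lever handle, on the bar's axis, on the door 270 mm from the hinge line, 309 mm above the bench. The lever turns about the door's normal, its free end DOWN against a spring, 26 degrees to a hard stop. From about 20 degrees the tongue is clear of its strike. Let go, it springs back: keep it down while drawing the door the first 10 degrees open
- lever_grip (a point): point to hold on the lever: axis of its round steel bar, 14 mm across, 108 long, parallel to the door and 45 mm in front of its face (38 free behind the bar). From the spindle it runs towards the hinge, rising 20 degrees at rest; this point is 75 mm along it, 335 mm above the bench at rest, 33 lower at the stop. 3 to 7 N push it down. Pinch lightly from above: the bar turns between the fingers
- spray_can: the stray closed spray can, standing upright on the bench outside the cage: straight round body 53 mm across and 100 mm tall, white cap 43 mm across on top, 135 mm tall in all, 0.13 to 0.29 kg. Origin at the centre of its underside, z up along the can
- tall_can: bystander: larger closed spray can already standing in the cage, 65 mm across, 194 mm tall with its grey cap; origin at the centre of its underside
- small_can: bystander: shorter closed spray can already standing in the cage, 53 mm across, 109 mm tall with its white cap; origin at the centre of its underside
- oil_bottle: bystander on the bench: round white plastic bottle with a narrow neck, 66 mm across, 152 mm tall; origin at the centre of its underside
- grease_tin: bystander on the bench: low round steel tin with a lid, 94 mm across, 66 mm tall; origin at the centre of its underside
- pipe_offcut: bystander on the bench: length of steel pipe standing on end, 52 mm across, 130 mm tall; origin at the centre of its underside
- part_carton: bystander on the bench: small cardboard box, 150 x 100 x 80 mm; origin at the centre of its underside
- wrench: bystander on the bench: steel wrench lying flat, 200 mm long; origin under its middle
There are look-alikes about, which are no part of the job. What is shaped like the spray_can but yellow is not meant.

How it is judged:
On the way, in this order (a step that is already met when the one before it is completed fails the run):
1. the lever is worked and the door comes off its latch (value of joint cage_door above 0.3 rad), for 0.1 s.
2. the door is swung wide open, past square (value of joint cage_door above 1.55 rad), for 0.2 s.
3. the spray can stands in the cage between the other two (x of spray_can in the frame of cage between -0.08 and 0.08 m and y of spray_can in the frame of cage between -0.06 and 0.06 m and z of spray_can in the frame of cage between 0.006 and 0.02 m and angle between spray_can's own z axis and vertical below 0.1 rad), for 0.2 s.
At the end, for the whole second after the job is handed in: The door stands open past square (over 1.55 rad); the spray can stands upright (within 0.1 rad) and at rest on the cage floor, released, its axis at least 30 mm behind the cage's front plane and within 60 mm of the cage's middle plane, so between the two other cans, which still stand upright (all of step 3 and value of joint cage_door above 1.55 rad and linear speed of spray_can below 0.02 m/s and angle between each of tall_can, small_can's own z axis and vertical below 0.1 rad); the robot touches nothing.
It fails at once if a can already in the cage is shifted more than 25 mm or tipped (distance of any of tall_can, small_can from where it was at the start of the episode above 0.025 m or angle between any of tall_can, small_can's own z axis and vertical above 0.35 rad).
It fails at once if something else on the bench is shifted more than 30 mm (distance of any of oil_bottle, grease_tin, pipe_offcut, part_carton, wrench from where it was at the start of the episode above 0.03 m).
It also fails if it takes over 58 s, if anything falls off the work surface, if the arm or the gripper's body presses on something with over 40 N, if the wrist force passes 120 N, or if a joint passes its speed limit or range.

## Working session

There is one attempt and no reset: what is moved stays moved. The work goes in short steps, each a Python script; the robot and the scene stay as the last script left them, time stands still between calls to the robot, and variables do not carry over. Pictures are saved under pics/ and viewed, and the job is handed in when it is done.

```bash
ls; mkdir -p pics; python3 - <<'E'
from plant import manip,set_gripper,readout,viewer
import cv2,numpy as np
print(readout.state())
for c in ["scene","side","wrist"]:
    d=viewer.read_camera(c); cv2.imwrite(f"pics/{c}0.png",d["frame"]); print(c,d["K"].tolist(),d["xyz"],d["rotation"], d.keys())
E
```

```text
pics
{'clock': 0.0, 'joint_pos': array([9.12275296e-01, 1.04718658e-01, 9.64776167e-02, 1.56390440e+00,
       1.87882753e-05, 1.35306047e+00]), 'qvel': array([ 0.00100732,  0.00033872, -0.00055997,  0.00045077, -0.00032777,
       -0.00031706]), 'tau': array([ 1.89670114e-03, -5.56939495e+01,  5.03640246e+01,  1.70219952e-02,
       -1.99947913e-04, -2.32287469e-06]), 'tool_pos': array([0.25578775, 0.54237919, 0.23051559]), 'ee_rot': array([-6.86663193e-01, -3.06502719e+00,  1.90613733e-03]), 'wrist_force': array([ 0.0610435 ,  0.80245867, -0.39599356]), 'ft_torque': array([-0.02316558,  0.05075037,  0.01835394]), 'finger_gap': 0.0851488958457944}
scene [[428.59907073833716, 0.0, 277.0094828403612], [0.0, 428.59907073833716, 206.22761042025243], [0.0, 0.0, 1.0]] [ 0.95137013 -0.05488388  1.37005148] [0.27129352 0.2293054  1.4345017 ] dict_keys(['frame', 'K', 'xyz', 'rotation'])
side [[525.0950688676373, 0.0, 276.44095045546607], [0.0, 525.0950688676373, 209.31618821633634], [0.0, 0.0, 1.0]] [0.5845738  0.54118383 1.82259774] [0.02408918 0.49222399 3.00831802] dict_keys(['frame', 'K', 'xyz', 'rotation'])
wrist [[362.439799751246, 0.0, 276.5457114593552], [0.0, 362.439799751246, 209.95054979164547], [0.0, 0.0, 1.0]] [0.18879904 0.57335045 0.37335909] [-0.26176221 -0.16482523  1.12166624] dict_keys(['frame', 'K', 'xyz', 'rotation'])
```

View pics/scene0.png

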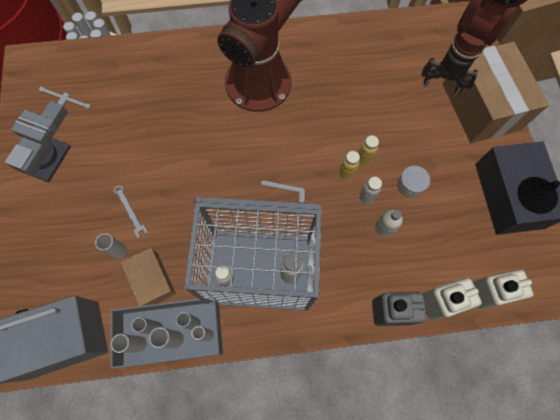

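View pics/side0.png

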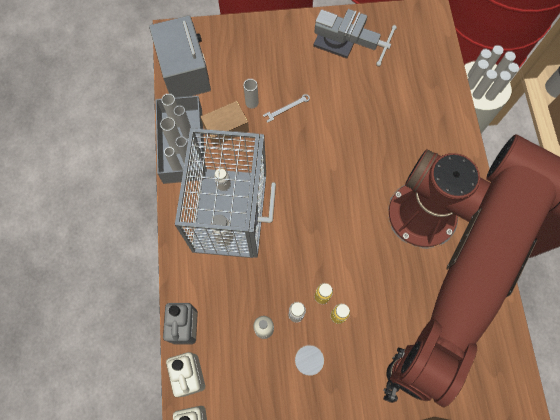

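View pics/wrist0.png

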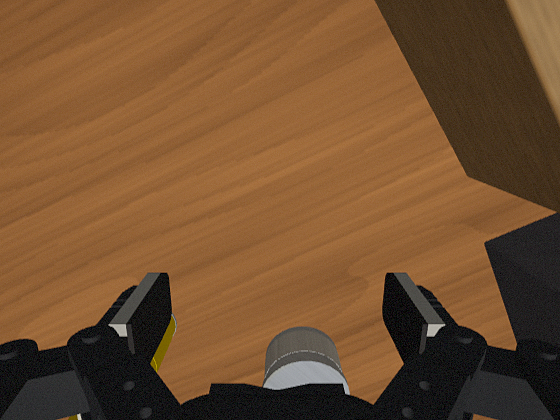

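```bash
python3 - <<'E'
from plant import viewer
import cv2
names=["cage","lever_spindle","lever_grip","door_hinge","cage_mouth","spray_can","tall_can","small_can","oil_bottle","grease_tin","pipe_offcut","part_carton","wrench"]
for c in ["scene","side"]:
    d=viewer.read_camera(c)
    for n in names:
        r=viewer.search_frame(n,c)
        print(c,n,[(([round(float(v)) for v in x["at"]]),round(x["p"],2)) for x in r[:4]])
    f=d["frame"]
    if c=="scene": cv2.imwrite("pics/scz.png",cv2.resize(f[165:325,170:350],None,fx=4,fy=3.7*1.0,interpolation=cv2.INTER_CUBIC)[:, :]); 
    else: cv2.imwrite("pics/sdz.png",cv2.resize(f[115:270,165:295],None,fx=3.8,fy=3.8,interpolation=cv2.INTER_CUBIC))
E
```

```text
scene cage [([252, 253], 0.7)]
scene lever_spindle [([208, 269], 0.65)]
scene lever_grip [([188, 292], 0.8), ([206, 271], 0.61)]
scene door_hinge [([208, 266], 0.65)]
scene cage_mouth [([252, 257], 0.96), ([208, 270], 0.47), ([192, 371], 0.47)]
scene spray_can [([150, 368], 0.84), ([191, 368], 0.67), ([167, 347], 0.6)]
scene tall_can [([266, 291], 0.95)]
scene small_can [([271, 221], 0.87), ([189, 291], 0.27)]
scene oil_bottle [([224, 388], 0.88), ([272, 224], 0.58), ([246, 111], 0.55)]
scene grease_tin [([182, 414], 0.74)]
scene pipe_offcut [([249, 112], 0.76)]
scene part_carton [([277, 150], 0.61)]
scene wrench [([210, 132], 0.83), ([192, 367], 0.48)]
side cage [([203, 222], 0.8)]
side lever_spindle [([358, 307], 0.28)]
side lever_grip [([206, 270], 0.85)]
side door_hinge [([204, 259], 0.63)]
side cage_mouth [([199, 223], 0.58)]
side spray_can [([314, 301], 0.71), ([312, 339], 0.57)]
side tall_can [([230, 224], 0.74)]
side small_can [([180, 223], 0.63)]
side oil_bottle [([325, 262], 0.75)]
side grease_tin [([357, 308], 0.96), ([123, 226], 0.17)]
side pipe_offcut [([94, 249], 0.67)]
side part_carton [([122, 227], 0.9)]
side wrench [([110, 280], 0.72)]
```

View pics/scz.png

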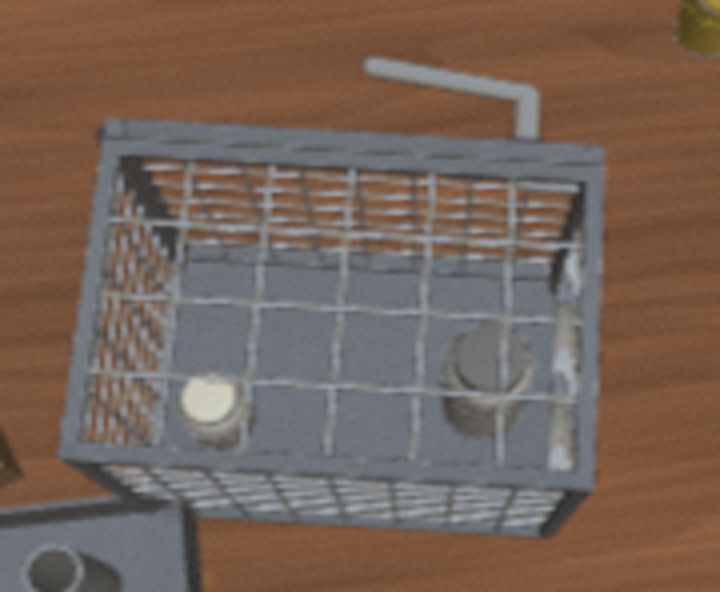

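View pics/sdz.png

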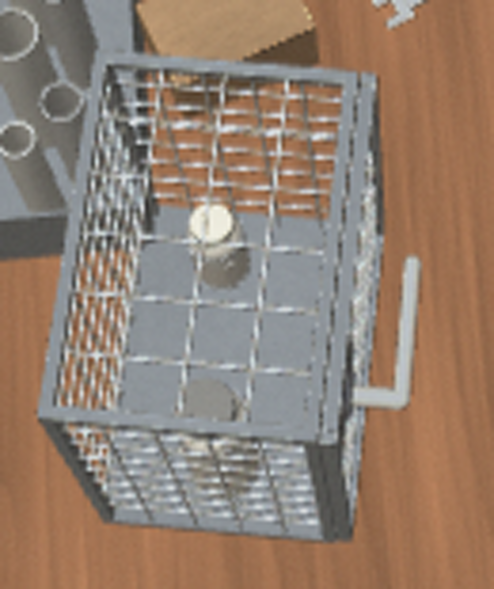

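```bash
cat > h.py <<'E'
from plant import manip,set_gripper,readout,viewer
import cv2,numpy as np
from scipy.spatial.transform import Rotation as R
from scipy.optimize import least_squares
def proj(d,P):
    p=R.from_rotvec(d["rotation"]).inv().apply(np.atleast_2d(P)-np.asarray(d["xyz"])); q=np.c_[p[:,0],-p[:,1],-p[:,2]]@np.asarray(d["K"]).T
    return q[:,:2]/q[:,2:]
def ray(d,uv):
    v=np.linalg.inv(d["K"])@[uv[0],uv[1],1]; return R.from_rotvec(d["rotation"]).apply([v[0],-v[1],-v[2]])
def onz(d,uv,z):
    r=ray(d,uv); c=np.asarray(d["xyz"]); return c+r*(z-c[2])/r[2]
def snap(c,name):
    d=viewer.read_camera(c); cv2.imwrite("pics/"+name+".png",d["frame"]); return d
def cagew(P,c): # c=x,y,yaw
    P=np.atleast_2d(P); return R.from_euler('z',c[2]).apply(P)+[c[0],c[1],0]
def st():
    s=readout.state(); print("t%.2f"%s["clock"],"tcp",s["tool_pos"].round(4),"F",s["wrist_force"].round(1),"gap %.4f"%s["finger_gap"],"q",s["joint_pos"].round(2)); return s
E
python3 - <<'E'
from h import *
A=snap("scene","a1");B=snap("side","b1")
pa={(.11,-.16,.34):(185,288),(.11,.16,.34):(318.7,296.6),(-.125,-.16,.338):(196.7,197.4),(-.125,.16,.338):(321,205)}
pb={(.11,-.16,.34):(190.5,130.8),(.11,.16,.34):(175.5,224.2),(-.125,-.16,.338):(264.5,134.7),(-.125,.16,.338):(253.2,230.8),(.11,.16,0):(194,253)}
f=lambda c:np.r_[(proj(A,cagew(list(pa),c))-np.array(list(pa.values()))).ravel(),(proj(B,cagew(list(pb),c))-np.array(list(pb.values()))).ravel()]
s=least_squares(f,[.6,0,0],loss='soft_l1'); c=s.x; print(c,f(c).reshape(-1,2).round(1).tolist())
np.save("cage.npy",c)
# lever pts: door +y is away from hinge; spindle at y=-.16+.27=.11
sp=(-.125-.045,.11,.309); g=(-.17,.11-.075*np.cos(np.radians(20)),.335);tip=(-.17,.11-.108*np.cos(np.radians(20)),.309+.108*np.sin(np.radians(20)))
for P in (sp,g,tip): print(cagew(P,c).round(3),proj(A,cagew(P,c)).round(1),proj(B,cagew(P,c)).round(1))
# cans
for n,a,b,z in [("spray",(373.5,183.5),(297.5,310),.135),("tall",(170+490/4,165+355/3.7),(165+212/3.8,115+402/3.8),.194+.012),("small",(170+210/4,165+400/3.7),(165+211/3.8,115+224/3.8),.121),
   ("yel1",(370.5,143),(342,310),.135),("yel2",(351,158.5),(325,291),.135),("oil",(396,215),(263,324),.152),("tin",(414,178),(310,358),.066),("pipe",(105,241),(250,86),.13)]:
    print(n,onz(A,a,z).round(3),onz(B,b,z).round(3), "incage",R.from_euler('z',-c[2]).apply(onz(A,a,z)-[c[0],c[1],0]).round(3))
E
```

```text
[ 0.70511853 -0.07143215 -0.18285996] [[-0.6, -0.3], [0.1, -0.7], [-0.4, -2.0], [0.3, -2.3], [-1.3, -2.7], [-1.6, 1.1], [-0.8, -0.3], [0.0, 1.4], [-2.5, -0.0]]
[[0.558 0.068 0.309]] [[301.7 189.2]] [[270.1 220.3]]
[[ 0.545 -0.002  0.335]] [[275.2 184. ]] [[272.2 195.5]]
[[ 0.54  -0.032  0.346]] [[263.2 181.8]] [[273.1 184.6]]
spray [0.502 0.312 0.135] [0.495 0.319 0.135] incage [-0.27   0.34   0.135]
tall [0.726 0.024 0.206] [0.715 0.022 0.206] incage [0.003 0.098 0.206]
small [ 0.72  -0.177  0.121] [ 0.712 -0.177  0.121] incage [ 0.034 -0.102  0.121]
yel1 [0.363 0.329 0.135] [0.354 0.333 0.135] incage [-0.409  0.332  0.135]
yel2 [0.41  0.257 0.135] [0.401 0.268 0.135] incage [-0.35   0.27   0.135]
oil [0.615 0.354 0.152] [0.608 0.355 0.152] incage [-0.166  0.402  0.152]
tin [0.474 0.468 0.066] [0.468 0.467 0.066] incage [-0.326  0.489  0.066]
pipe [ 0.584 -0.514  0.13 ] [ 0.582 -0.513  0.13 ] incage [-0.039 -0.457  0.13 ]
```

```bash
python3 - <<'E'
import cv2
f=cv2.imread("pics/a1.png");cv2.imwrite("pics/canz.png",cv2.resize(f[125:245,330:450],None,fx=5,fy=5,interpolation=cv2.INTER_CUBIC))
E
```

```text
(no output)
```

View pics/canz.png

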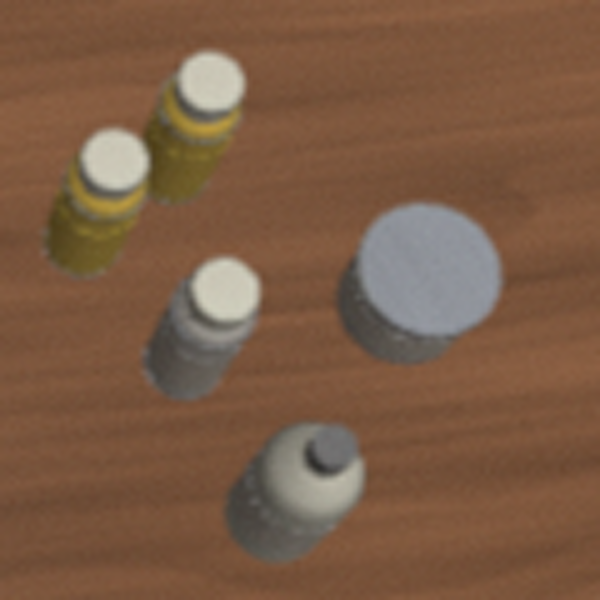

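```bash
cat >> h.py <<'E'
def down(psi,tilt=0.,tdir=None):
    y=np.array([np.cos(psi),np.sin(psi),0]);z=np.array([0,0,-1.]);x=np.cross(y,z)
    return R.from_matrix(np.c_[x,y,z])
def leverpos(c,door,lev,s=.075,off=.045+.007):
    # world position of the lever bar axis pt; door rad, lev rad pressed
    a=np.radians(20)-lev
    u=.27-s*np.cos(a); z=.309+s*np.sin(a)
    d=np.array([-np.sin(door),np.cos(door)]); n=np.array([-np.cos(door),-np.sin(door)])
    p=np.array([-.118,-.16])+u*d+off*n
    return cagew([p[0],p[1],z],c)[0]
E
python3 - <<'E'
from h import *
c=np.load("cage.npy"); c[2]=c[2]
s=st(); W=viewer.read_camera("wrist")
T=R.from_rotvec(s["ee_rot"]); print("cam in tool",T.inv().apply(W["xyz"]-s["tool_pos"]).round(4)); print("cam look in tool",(T.inv()*R.from_rotvec(W["rotation"])).as_matrix().round(3))
for sg in (0,np.pi):
  print(sg)
  for door in (0,.2,.5,.9,1.3,1.6,1.75,1.9):
    p=leverpos(c,door,np.radians(24)); p[2]-=.017
    q=manip.solve_ik(p,down(c[2]+sg+door).as_rotvec()); print(door,p.round(3),None if q is None else np.round(q,2))
E
```

```text
t1.65 tcp [0.256  0.5427 0.2313] F [-1.1  0.3 -0.1] gap 0.0852 q [0.91 0.1  0.1  1.56 0.   1.35]
cam in tool [ 0.0738 -0.0008 -0.1427]
cam look in tool [[-0.     0.957  0.289]
 [ 1.     0.    -0.   ]
 [-0.     0.289 -0.957]]
0
0 [ 0.544 -0.006  0.287] [-0.25 -0.05  0.05  1.66  0.    1.5 ]
0.2 [ 0.505 -0.013  0.287] [-0.29 -0.16 -0.07  1.67  0.    1.27]
0.5 [ 0.45  -0.038  0.287] [-0.38 -0.33 -0.2   1.69  0.    0.88]
0.9 [ 0.393 -0.094  0.287] [-0.56 -0.47 -0.31  1.73  0.    0.29]
1.3 [ 0.362 -0.169  0.287] [-0.77 -0.49 -0.32  1.73  0.   -0.31]
1.6 [ 0.359 -0.229  0.287] [-0.88 -0.41 -0.26  1.71  0.   -0.72]
1.75 [ 0.365 -0.259  0.287] [-0.91 -0.34 -0.21  1.7   0.   -0.91]
1.9 [ 0.374 -0.287  0.287] [-0.93 -0.26 -0.15  1.68  0.   -1.08]
3.141592653589793
0 [ 0.544 -0.006  0.287] [-0.25 -0.05  0.05  1.66  0.   -1.64]
0.2 [ 0.505 -0.013  0.287] [-0.29 -0.16 -0.07  1.67  0.   -1.87]
0.5 [ 0.45  -0.038  0.287] [-0.38 -0.33 -0.2   1.69  0.   -2.26]
0.9 [ 0.393 -0.094  0.287] [-0.56 -0.47 -0.31  1.73 -0.   -2.85]
1.3 [ 0.362 -0.169  0.287] [-0.77 -0.49 -0.32  1.73  0.    2.83]
1.6 [ 0.359 -0.229  0.287] [-0.88 -0.41 -0.26  1.71 -0.    2.42]
1.75 [ 0.365 -0.259  0.287] [-0.91 -0.34 -0.21  1.7  -0.    2.23]
1.9 [ 0.374 -0.287  0.287] [-0.93 -0.26 -0.15  1.68  0.    2.06]
```

```bash
python3 - <<'E'
from h import *
c=np.load("cage.npy")
p=leverpos(c,0,0); p[2]+=.075
manip.goto(p,down(c[2]).as_rotvec()); st()
set_gripper(.036); s=st()
d=snap("wrist","w1")
P=[leverpos(c,0,0,s=x) for x in (0,.075,.108)]
uv=proj(d,P); print(uv.round(1))
P2=cagew([(-.125,y,.338) for y in (-.16,0,.1,.16)],c); uv2=proj(d,P2); print(uv2.round(1))
f=d["frame"].copy()
for u in uv: cv2.circle(f,tuple(int(v) for v in u),4,(0,0,255),1)
for u in uv2: cv2.circle(f,tuple(int(v) for v in u),4,(0,255,0),1)
cv2.imwrite("pics/w1o.png",f)
E
```

```text
t3.99 tcp [ 0.5451 -0.0009  0.4095] F [-0.4 -0.4 -0.3] gap 0.0859 q [-0.24  0.07  0.39  1.9   0.    1.51]
t4.53 tcp [ 0.5452 -0.0016  0.4097] F [-0.3  0.1 -0.7] gap 0.0361 q [-0.24  0.07  0.39  1.9   0.    1.51]
[[277.  104.6]
 [277.1 221. ]
 [277.1 273.5]]
[[334.4 463.9]
 [345.6 279.7]
 [355.2 123.2]
 [362.3   6.7]]
```

View pics/w1o.png

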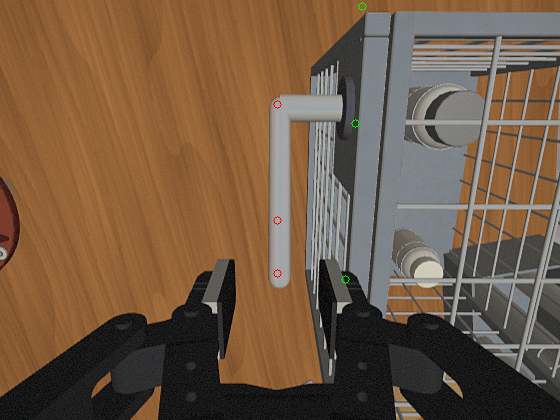

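```bash
cat >> h.py <<'E'
def dt(psi,t):
    n=np.array([np.cos(psi),np.sin(psi),0]);u=np.array([0,0,1.])
    z=np.sin(t)*n-np.cos(t)*u; y=np.cos(t)*n+np.sin(t)*u
    return R.from_matrix(np.c_[np.cross(y,z),y,z])
def levtcp(c,door,lev,t=np.radians(12),back=.012):
    r=dt(c[2]+door,t); return leverpos(c,door,lev)+back*r.as_matrix()[:,2], r.as_rotvec()
E
python3 - <<'E'
from h import *
c=np.load("cage.npy"); c[:2]+=.0022*np.array([np.cos(c[2]),np.sin(c[2])]); np.save("cage2.npy",c)
for door in np.linspace(0,1.9,8):
    q=manip.solve_ik(*levtcp(c,door,np.radians(24))); print(door.round(2),None if q is None else np.round(q,2))
p,r=levtcp(c,0,0)
up=p-.06*R.from_rotvec(r).as_matrix()[:,2]
manip.line_to(up,r,speed=.15)
print(manip.line_to(p,r,speed=.1,f_stop=6)); st(); d=snap("wrist","w2")
E
```

```text
0.0 [-0.26 -0.31 -0.19  1.47  0.02  1.5 ]
0.27 [-0.36 -0.46 -0.31  1.53  0.09  1.13]
0.54 [-0.5  -0.57 -0.38  1.62  0.16  0.72]
0.81 [-0.67 -0.59 -0.4   1.71  0.2   0.28]
1.09 [-0.82 -0.53 -0.36  1.78  0.21 -0.16]
1.36 [-0.93 -0.4  -0.27  1.82  0.18 -0.54]
1.63 [-0.98 -0.23 -0.13  1.83  0.14 -0.86]
1.9 [-0.99 -0.05  0.04  1.85  0.09 -1.14]
False
t5.88 tcp [ 0.5499 -0.0026  0.3235] F [-0.6  0.   0. ] gap 0.0360 q [-0.25 -0.28 -0.12  1.53  0.01  1.5 ]
```

View pics/w2.png

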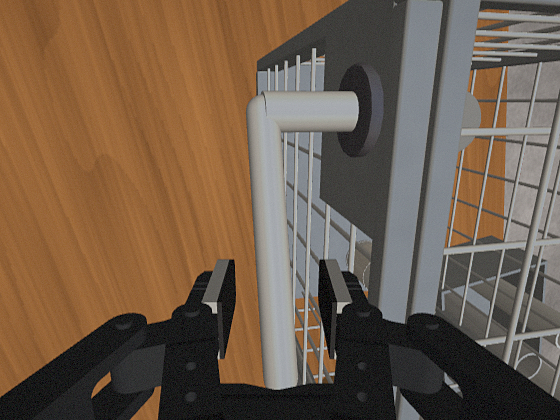

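```bash
python3 - <<'E'
from h import *
c=np.load("cage2.npy")
set_gripper(.010); st()
for a in (6,12,18,22,25):
    p,r=levtcp(c,0,np.radians(a)); manip.line_to(p,r,speed=.08); print(a); st()
d=snap("wrist","w3")
E
```

```text
t6.27 tcp [ 0.549  -0.0025  0.3233] F [-4.7 -1.3  1.2] gap 0.0120 q [-0.25 -0.28 -0.12  1.53  0.01  1.5 ]
6
t6.52 tcp [ 0.5487 -0.0054  0.3163] F [-7.4 -2.6  5. ] gap 0.0118 q [-0.26 -0.29 -0.14  1.52  0.01  1.5 ]
12
t6.77 tcp [ 0.5485 -0.0071  0.309 ] F [-7.9 -4.1  6.3] gap 0.0116 q [-0.26 -0.3  -0.16  1.5   0.01  1.5 ]
18
t7.02 tcp [ 0.5485 -0.008   0.3014] F [-7.6 -5.8  8.5] gap 0.0117 q [-0.26 -0.3  -0.17  1.49  0.01  1.5 ]
22
t7.27 tcp [ 0.5486 -0.0081  0.2965] F [-8.2 -6.  10. ] gap 0.0120 q [-0.26 -0.31 -0.19  1.48  0.01  1.5 ]
25
t7.52 tcp [ 0.5488 -0.0079  0.2928] F [-8.7 -6.6  9.6] gap 0.0124 q [-0.26 -0.31 -0.19  1.47  0.01  1.5 ]
```

View pics/w3.png

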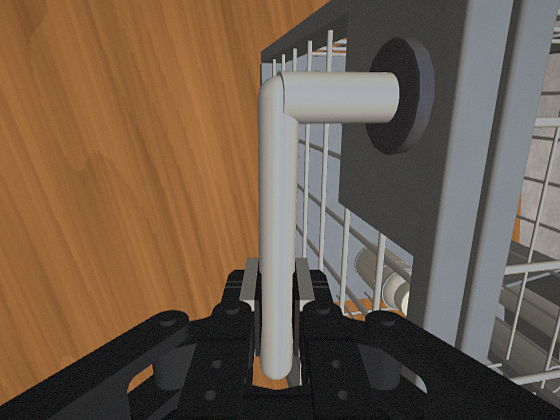

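```bash
python3 - <<'E'
from h import *
c=np.load("cage2.npy")
for door in (.04,.08,.13,.18,.24,.3,.4):
    p,r=levtcp(c,door,np.radians(25)); manip.line_to(p,r,speed=.1); print(door); st()
d=snap("wrist","w4"); snap("scene","s4")
E
```

```text
0.04
t7.82 tcp [ 0.5419 -0.0085  0.2936] F [-0.7 -3.4  9.5] gap 0.0118 q [-0.27 -0.33 -0.21  1.48  0.03  1.45]
0.08
t8.07 tcp [ 0.5339 -0.0094  0.2936] F [-1.1 -3.1 10.3] gap 0.0119 q [-0.28 -0.36 -0.23  1.48  0.04  1.39]
0.13
t8.32 tcp [ 0.5239 -0.011   0.2936] F [-0.5 -2.9  9.5] gap 0.0118 q [-0.3  -0.39 -0.26  1.49  0.05  1.33]
0.18
t8.57 tcp [ 0.514  -0.0132  0.2935] F [-0.1 -3.  10.4] gap 0.0120 q [-0.32 -0.42 -0.28  1.5   0.06  1.26]
0.24
t8.84 tcp [ 0.5023 -0.0163  0.2935] F [-0.5 -1.1  9.9] gap 0.0117 q [-0.34 -0.45 -0.3   1.52  0.08  1.18]
0.3
t9.12 tcp [ 0.4909 -0.0202  0.2934] F [-0.7 -0.2 10.5] gap 0.0118 q [-0.37 -0.48 -0.32  1.54  0.1   1.09]
0.4
t9.47 tcp [ 0.4723 -0.0282  0.2933] F [-1.6 -0.2 10.5] gap 0.0115 q [-0.42 -0.52 -0.35  1.57  0.12  0.94]
```

View pics/w4.png

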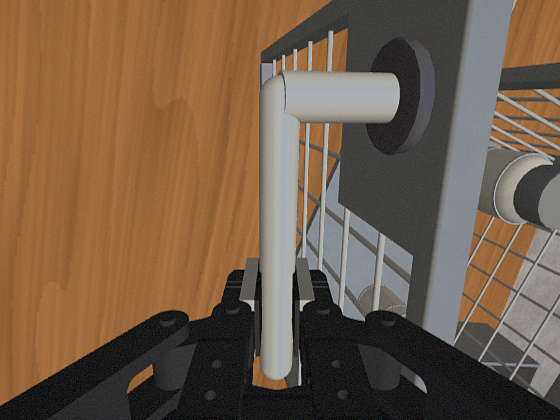

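View pics/s4.png

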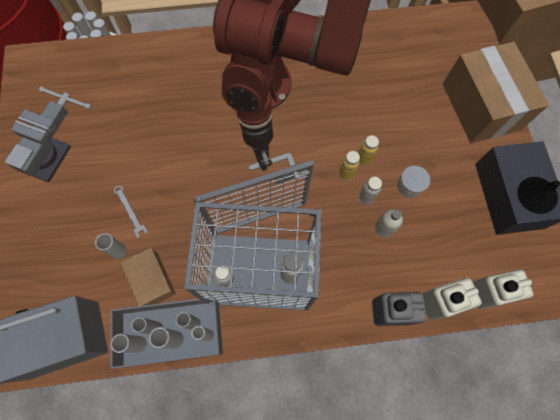

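```bash
python3 - <<'E'
from h import *
c=np.load("cage2.npy")
A=viewer.read_camera("scene")
h=cagew([-.118,-.16,0],c)[0]; print("hinge",h)
for uv in ((118,187),(143,235)): print(onz(A,uv,.005).round(3), np.linalg.norm(onz(A,uv,.005)[:2]-h[:2]))
for door in (1.6,1.85,2.0): print(door,cagew([-.118-.32*np.sin(door),-.16+.32*np.cos(door),0],c)[0].round(3))
for door in np.arange(.55,1.86,.13):
    p,r=levtcp(c,door,np.radians(25)); manip.line_to(p,r,speed=.16)
print(door);st()
d=snap("wrist","w5"); snap("scene","s5")
E
```

```text
hinge [ 0.56215437 -0.20770721  0.        ]
[ 0.362 -0.517  0.005] 0.36846277446338216
[ 0.542 -0.437  0.005] 0.2301213003572963
1.6 [ 0.246 -0.159  0.   ]
1.85 [ 0.244 -0.238  0.   ]
2.0 [ 0.252 -0.286  0.   ]
1.85
t13.13 tcp [ 0.3716 -0.2773  0.2921] F [-9.1 -2.6 11.9] gap 0.0115 q [-0.99 -0.08  0.    1.84  0.09 -1.09]
```

View pics/w5.png

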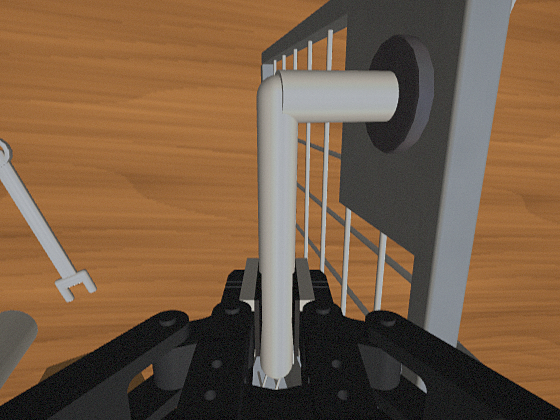

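View pics/s5.png

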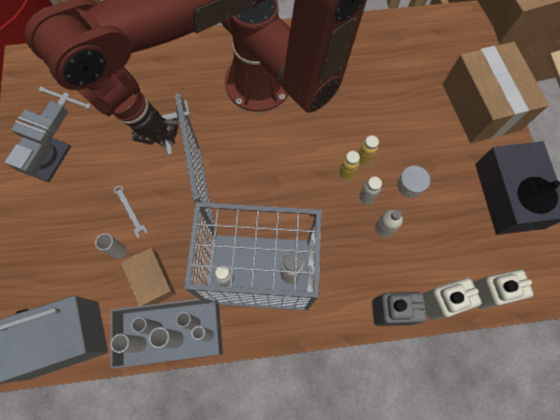

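```bash
cat >> h.py <<'E'
def side(psi,t,sg):
    n=np.array([np.cos(psi),np.sin(psi),0]);u=np.array([0,0,1.])
    z=np.sin(t)*n-np.cos(t)*u; y=sg*np.cross(u,n)
    return R.from_matrix(np.c_[np.cross(y,z),y,z])
T38=np.radians(38)
def cantcp(xy,zb,psi,sg,t=T38,back=0.,h=.09,ahead=.016):
    r=side(psi,t,sg); z=r.as_matrix()[:,2]
    return np.array([xy[0],xy[1],zb+h])+(ahead-back)*z, r.as_rotvec()
E
python3 - <<'E'
from h import *
c=np.load("cage2.npy"); door=1.85
p,r=levtcp(c,door,np.radians(4)); manip.line_to(p,r,speed=.08); st()
set_gripper(.036); zz=R.from_rotvec(r).as_matrix()[:,2]
manip.line_to(p-.07*zz,r,speed=.15); st()
snap("wrist","w6")
xy=np.array([.5,.3145])
for sg in (1,-1):
  for psi in (60,75,90,105):
    q=[manip.solve_ik(*cantcp(xy,0,np.radians(psi),sg,back=b)) for b in (0,.1,.15)]
    print(sg,psi,[None if k is None else np.round(k,2).tolist() for k in q])
  for x in (-.3,-.2,-.035):
    k=manip.solve_ik(*cantcp(cagew([x,-.005,0],c)[0],.02,c[2],sg)); print("place",sg,x,None if k is None else np.round(k,2).tolist())
E
```

```text
t13.72 tcp [ 0.3689 -0.2765  0.3181] F [-7.2 -1.2 -2.7] gap 0.0119 q [-0.99 -0.07  0.06  1.89  0.09 -1.1 ]
t14.70 tcp [ 0.3714 -0.2906  0.3858] F [ 0.  -0.5 -0.2] gap 0.0360 q [-1.01  0.02  0.28  2.02  0.09 -1.11]
1 60 [[0.08, -0.51, -0.87, 0.8, 0.53, -0.86], [-0.06, -0.73, -0.85, 1.11, 0.58, -1.0], [-0.13, -0.79, -0.81, 1.26, 0.61, -1.09]]
1 75 [[0.03, -0.3, -0.69, 0.96, 0.63, -1.21], [-0.1, -0.42, -0.63, 1.24, 0.65, -1.37], [-0.18, -0.45, -0.58, 1.37, 0.66, -1.46]]
1 90 [[0.02, -0.07, -0.48, 1.15, 0.66, -1.55], [-0.11, -0.13, -0.39, 1.4, 0.66, -1.71], [-0.17, -0.14, -0.32, 1.51, 0.65, -1.79]]
1 105 [[0.03, 0.15, -0.26, 1.34, 0.64, -1.87], [-0.08, 0.13, -0.13, 1.56, 0.62, -2.0], [-0.13, 0.14, -0.05, 1.67, 0.6, -2.06]]
place 1 -0.3 None
place 1 -0.2 None
place 1 -0.035 [-0.34, -0.4, -0.78, 0.54, 0.1, -0.12]
-1 60 [[0.08, -0.51, -0.87, 0.8, 0.53, 2.29], [-0.06, -0.73, -0.85, 1.11, 0.58, 2.14], [-0.13, -0.79, -0.81, 1.26, 0.61, 2.05]]
-1 75 [[0.03, -0.3, -0.69, 0.96, 0.63, 1.94], [-0.1, -0.42, -0.63, 1.24, 0.65, 1.77], [-0.18, -0.45, -0.58, 1.37, 0.66, 1.68]]
-1 90 [[0.02, -0.07, -0.48, 1.15, 0.66, 1.59], [-0.11, -0.13, -0.39, 1.4, 0.66, 1.43], [-0.17, -0.14, -0.32, 1.51, 0.65, 1.36]]
-1 105 [[0.03, 0.15, -0.26, 1.34, 0.64, 1.27], [-0.08, 0.13, -0.13, 1.56, 0.62, 1.15], [-0.13, 0.14, -0.05, 1.67, 0.6, 1.08]]
place -1 -0.3 None
place -1 -0.2 None
place -1 -0.035 [-0.34, -0.4, -0.78, 0.54, 0.1, 3.02]
```

View pics/w6.png

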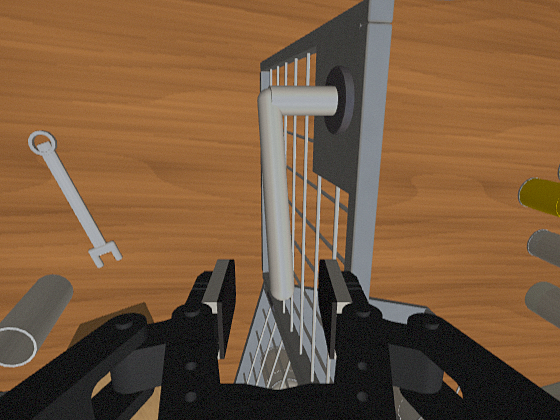

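```bash
python3 - <<'E'
from h import *
c=np.load("cage2.npy")
xs=(-.05,-.08,-.11,-.14,-.17,-.2,-.24)
for t in (30,35,38,42):
  for pr in (-60,-40,-20,0,20,40,60):
    row=[]
    for x in xs:
      k=manip.solve_ik(*cantcp(cagew([x,-.005,0],c)[0],.02,c[2]+np.radians(pr),1,t=np.radians(t))); row.append('.' if k is None else 'X')
    print(t,pr,''.join(row))
E
```

```text
30 -60 XXXXXXX
30 -40 XXXXXXX
30 -20 XXXXX..
30 0 XXXXX..
30 20 XXXXX..
30 40 XXXXXXX
30 60 XXXXXXX
35 -60 XXXXXXX
35 -40 XXXXXX.
35 -20 XXXXX..
35 0 XXXX...
35 20 XXXX...
35 40 XXXXXX.
35 60 XXXXXXX
38 -60 XXXXXXX
38 -40 XXXXXX.
38 -20 XXXX...
38 0 XXX....
38 20 XXXX...
38 40 XXXXXX.
38 60 XXXXXXX
42 -60 XXXXXXX
42 -40 XXXXXX.
42 -20 XXXX...
42 0 XXX....
42 20 XXX....
42 40 XXXXXX.
42 60 XXXXXXX
```

```bash
python3 - <<'E'
from h import *
c=np.load("cage2.npy")
t=np.radians(35)
for x,zb,pr in ((-.2,.1,50),(-.2,.05,40),(-.2,.022,40),(-.14,.022,28),(-.1,.022,15),(-.05,.022,10),(-.05,.0125,10)):
    k=manip.solve_ik(*cantcp(cagew([x,-.005,0],c)[0],zb,c[2]+np.radians(pr),1,t=t)); print(x,zb,pr,None if k is None else np.round(k,2))
manip.goto([.43,-.08,.42],down(np.pi-.6).as_rotvec()); st()
manip.goto([.5,.3145,.33],down(np.pi).as_rotvec()); set_gripper(.085); st()
d=snap("wrist","w7")
print(viewer.search_frame("spray_can","wrist"))
print(proj(d,[[.5,.3145,.135],[.5,.3145,0]]).round(1))
E
```

```text
-0.2 0.1 50 [-0.69 -0.57 -0.69  1.32  0.6  -1.33]
-0.2 0.05 40 [-0.66 -0.72 -0.88  1.15  0.56 -1.1 ]
-0.2 0.022 40 [-0.66 -0.71 -0.92  1.1   0.56 -1.1 ]
-0.14 0.022 28 [-0.55 -0.63 -0.89  0.88  0.45 -0.76]
-0.1 0.022 15 [-0.45 -0.57 -0.86  0.74  0.29 -0.45]
-0.05 0.022 10 [-0.4  -0.39 -0.74  0.65  0.22 -0.32]
-0.05 0.0125 10 [-0.4  -0.38 -0.75  0.63  0.22 -0.32]
t15.65 tcp [ 0.4299 -0.0806  0.4192] F [0.1 0.2 0.5] gap 0.0359 q [-0.49 -0.24  0.12  1.93 -0.   -1.45]
t17.71 tcp [0.5    0.3144 0.33  ] F [ 0.5 -0.  -0. ] gap 0.0850 q [ 0.34  0.13  0.3   1.75  0.   -1.23]
[{'at': [121.0, 370.6], 'p': 0.66}, {'at': [184.3, 410.2], 'p': 0.62}, {'at': [173.9, 279.3], 'p': 0.56}]
[[276.2 182.1]
 [276.3 159.8]]
```

View pics/w7.png

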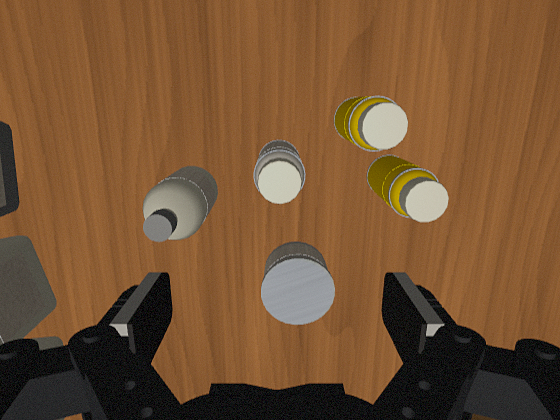

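```bash
python3 - <<'E'
from h import *
d=viewer.read_camera("wrist")
print("can",onz(d,(279.5,182),.135).round(4),"yel",onz(d,(426,201),.135).round(4),onz(d,(383,126),.135).round(4),"oil",onz(d,(158,227),.152).round(4))
xy=onz(d,(279.5,182),.135)[:2]; np.save("can.npy",xy)
t=np.radians(35);ps=np.radians(100)
set_gripper(.078)
manip.goto(*cantcp(xy,0,ps,1,t=t,back=.12)); st(); snap("wrist","w8")
print(manip.line_to(*cantcp(xy,0,ps,1,t=t,back=0),speed=.12,f_stop=5)); st(); snap("wrist","w9")
E
```

```text
can [0.4968 0.3145 0.135 ] yel [0.3552 0.3332 0.135 ] [0.4028 0.2625 0.135 ] oil [0.6108 0.3539 0.152 ]
t18.82 tcp [0.5076 0.2557 0.1763] F [0.3 0.2 1.5] gap 0.0779 q [-0.08  0.02 -0.2   1.53  0.59 -1.88]
False
t20.02 tcp [0.4957 0.3234 0.0776] F [-0.2 -0.7 -0.1] gap 0.0780 q [ 0.04  0.05 -0.34  1.27  0.6  -1.73]
```

View pics/w9.png

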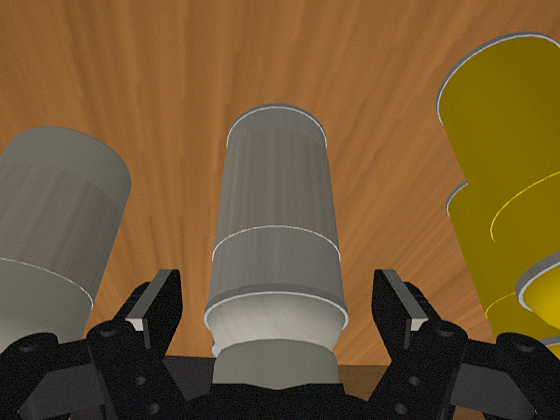

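```bash
python3 - <<'E'
from h import *
xy=np.load("can.npy"); t=np.radians(35);ps=np.radians(100)
print(manip.line_to(*cantcp(xy,0,ps,1,t=t,h=.086),speed=.1,f_stop=5)); st()
set_gripper(.045); st()
p,r=cantcp(xy,.05,ps,1,t=t,h=.086)
manip.line_to(p,r,speed=.1); st(); snap("wrist","w10")
E
```

```text
False
t20.32 tcp [0.4952 0.3233 0.0727] F [-0.3  0.4  0.5] gap 0.0781 q [ 0.04  0.06 -0.34  1.26  0.6  -1.73]
t20.68 tcp [0.4956 0.3236 0.0734] F [ 0.9 -0.9  3.3] gap 0.0512 q [ 0.04  0.06 -0.34  1.26  0.61 -1.73]
t21.33 tcp [0.4949 0.3235 0.1224] F [-0.5 -0.4 -3. ] gap 0.0514 q [ 0.04  0.02 -0.29  1.35  0.6  -1.73]
```

View pics/w10.png

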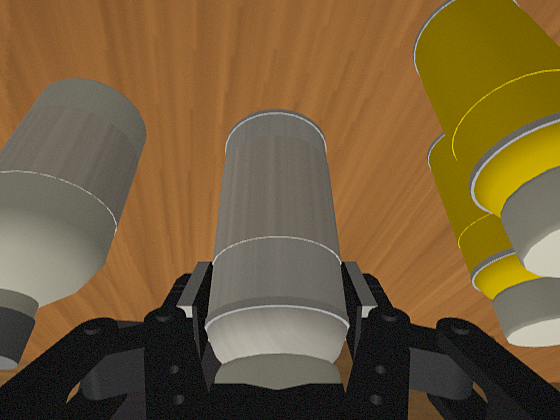

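```bash
python3 - <<'E'
from h import *
xy=np.load("can.npy"); t=np.radians(35);c=np.load("cage2.npy")
def P(x,y,zb,pr): return cantcp(cagew([x,y,0],c)[0],zb,c[2]+np.radians(pr),1,t=t,h=.086)
mid=cantcp([.48,.14],.13,np.radians(65),1,t=t,h=.086)
print(manip.solve_ik(*mid), manip.solve_ik(*P(-.2,0,.08,45)))
p,r=cantcp(xy,.13,np.radians(100),1,t=t,h=.086)
manip.line_to(p,r,speed=.2)
manip.goto(*mid); st()
manip.goto(*P(-.2,0,.08,45)); st()
snap("wrist","w11"); snap("scene","s11"); snap("side","d11")
E
```

```text
[-0.34401572 -0.53483633 -0.61109224  1.43008085  0.60788675 -1.45825489] [-0.66418697 -0.65588202 -0.78609076  1.23393342  0.57909162 -1.20495874]
t22.67 tcp [0.4835 0.1484 0.2018] F [ 0.2 -0.4 -3.4] gap 0.0512 q [-0.34 -0.53 -0.61  1.43  0.61 -1.46]
t23.43 tcp [ 0.5183 -0.029   0.1531] F [-0.2  0.4 -2.5] gap 0.0514 q [-0.66 -0.65 -0.78  1.23  0.58 -1.21]
```

View pics/s11.png

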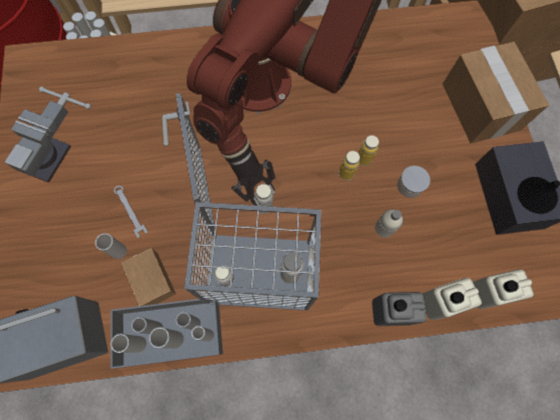

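View pics/d11.png

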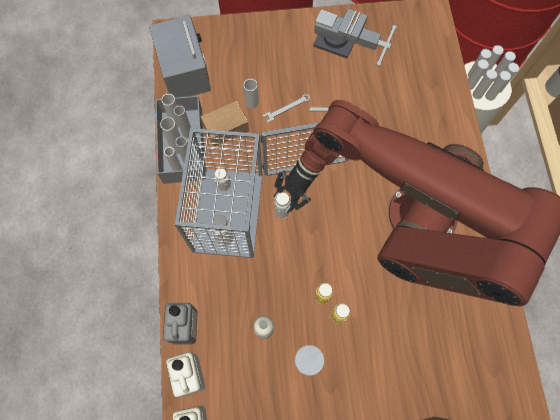

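View pics/w11.png

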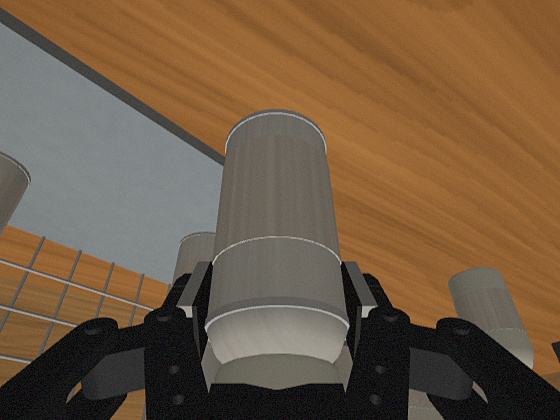

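```bash
python3 - <<'E'
from h import *
t=np.radians(35);c=np.load("cage2.npy")
def P(x,y,zb,pr): return cantcp(cagew([x,y,0],c)[0],zb,c[2]+np.radians(pr),1,t=t,h=.086)
W=[(-.17,.01,.07,36),(-.14,.01,.06,28),(-.1,.0,.04,16),(-.07,-.005,.03,11),(-.05,-.005,.024,10)]
print([manip.solve_ik(*P(*w)) is not None for w in W])
for w in W:
    hit=manip.line_to(*P(*w),speed=.1,f_stop=10); print(w,hit); st()
    if hit: break
snap("wrist","w12"); snap("scene","s12"); snap("side","d12")
E
```

```text
[True, True, True, True, True]
(-0.17, 0.01, 0.07, 36) False
t24.07 tcp [ 0.5499 -0.026   0.143 ] F [ 0.3 -0.3 -2.9] gap 0.0509 q [-0.58 -0.69 -0.83  1.08  0.51 -0.93]
(-0.14, 0.01, 0.06, 28) False
t24.54 tcp [ 0.5796 -0.0336  0.1328] F [-0.2  0.8 -1.5] gap 0.0514 q [-0.52 -0.66 -0.84  0.94  0.43 -0.73]
(-0.1, 0.0, 0.04, 16) False
t25.16 tcp [ 0.6177 -0.0527  0.1129] F [-0.1  1.  -2.6] gap 0.0513 q [-0.45 -0.58 -0.84  0.77  0.3  -0.46]
(-0.07, -0.005, 0.03, 11) False
t25.63 tcp [ 0.6463 -0.0637  0.1028] F [-0.2 -1.  -3.1] gap 0.0515 q [-0.41 -0.47 -0.79  0.69  0.24 -0.35]
(-0.05, -0.005, 0.024, 10) False
t25.99 tcp [ 0.6658 -0.0675  0.0967] F [-0.2  0.  -1.8] gap 0.0515 q [-0.4  -0.39 -0.74  0.65  0.22 -0.33]
```

View pics/w12.png

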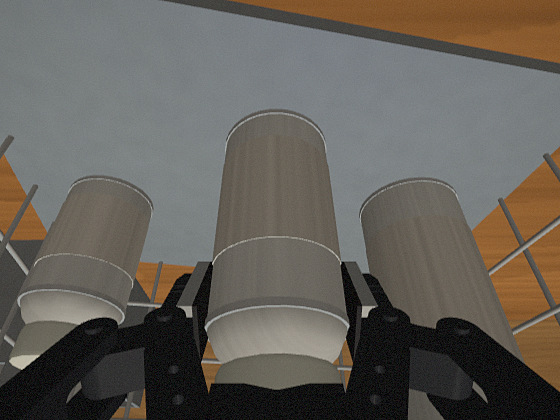

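View pics/s12.png

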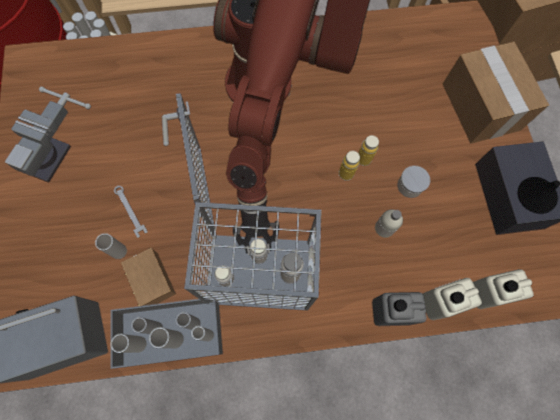

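View pics/d12.png

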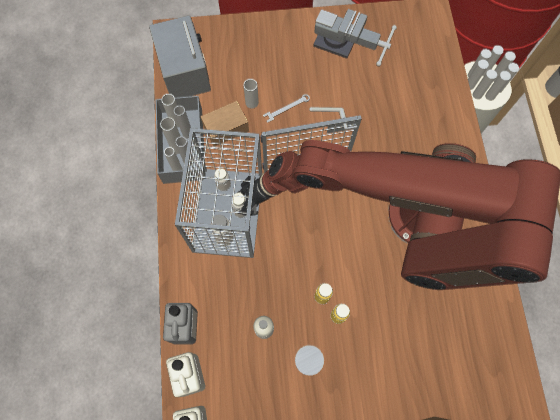

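```bash
python3 - <<'E'
from h import *
t=np.radians(35);c=np.load("cage2.npy")
def P(x,y,zb,pr): return cantcp(cagew([x,y,0],c)[0],zb,c[2]+np.radians(pr),1,t=t,h=.086)
A=viewer.read_camera("scene");q=onz(A,(258,246),.024+.135)-[c[0],c[1],0]; print("cap in cage est",R.from_euler('z',-c[2]).apply(q).round(3))
hit=manip.line_to(*P(-.05,-.005,.009,10),speed=.03,f_stop=4); print(hit); st()
set_gripper(.064); st(); snap("wrist","w13")
E
```

```text
cap in cage est [-0.047 -0.002  0.159]
True
t26.62 tcp [ 0.6667 -0.0679  0.0854] F [ 0.7 -1.   2.5] gap 0.0515 q [-0.4  -0.38 -0.75  0.62  0.22 -0.32]
t26.90 tcp [ 0.6654 -0.0674  0.0837] F [-0.7  1.  -0.6] gap 0.0637 q [-0.4  -0.38 -0.76  0.62  0.22 -0.32]
```

View pics/w13.png

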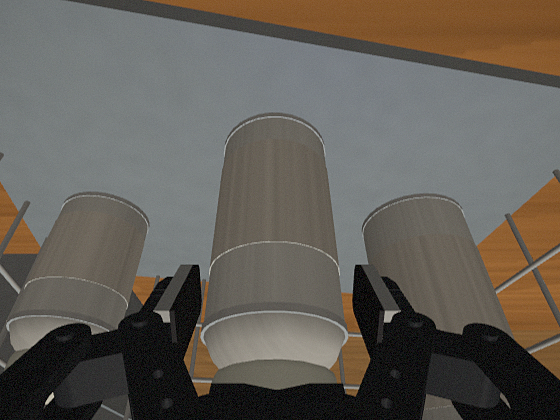

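```bash
python3 - <<'E'
from h import *
t=np.radians(35);c=np.load("cage2.npy")
def P(x,y,zb,pr): return cantcp(cagew([x,y,0],c)[0],zb,c[2]+np.radians(pr),1,t=t,h=.086)
s=readout.state(); p=s["tool_pos"]; a=c[2]+np.radians(10); n=np.array([np.cos(a),np.sin(a),0])
print(manip.line_to(p-.065*n+[0,0,.004],speed=.08,f_stop=6)); st()
print(manip.line_to(*P(-.14,.0,.05,28),speed=.15,f_stop=8))
print(manip.line_to(*P(-.19,.0,.09,42),speed=.15,f_stop=8)); st()
snap("wrist","w14"); snap("scene","s14"); snap("side","d14")
E
```

```text
False
t27.92 tcp [ 0.6007 -0.067   0.0879] F [-0.2 -0.1 -0.4] gap 0.0639 q [-0.46 -0.64 -0.93  0.72  0.25 -0.38]
False
False
t28.97 tcp [ 0.5284 -0.0324  0.1617] F [ 0.3 -1.1 -0.4] gap 0.0640 q [-0.64 -0.67 -0.78  1.21  0.56 -1.12]
```

View pics/w14.png

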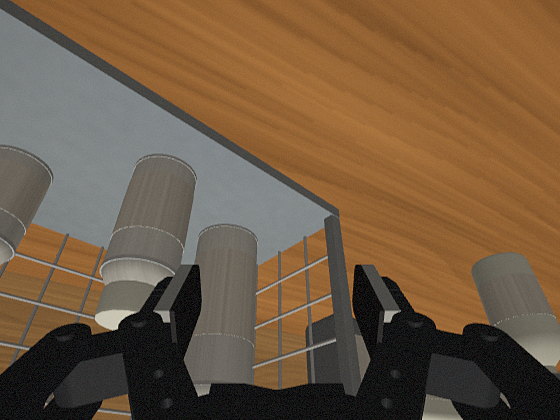

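View pics/s14.png

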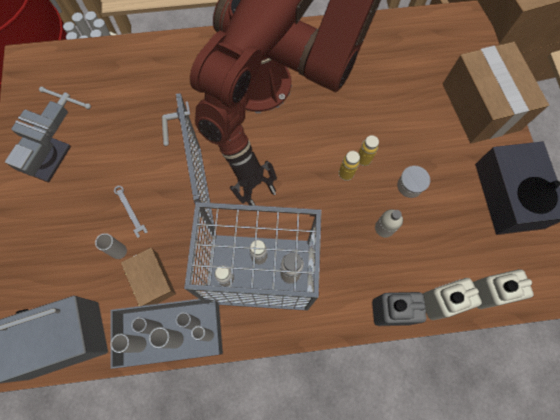

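View pics/d14.png

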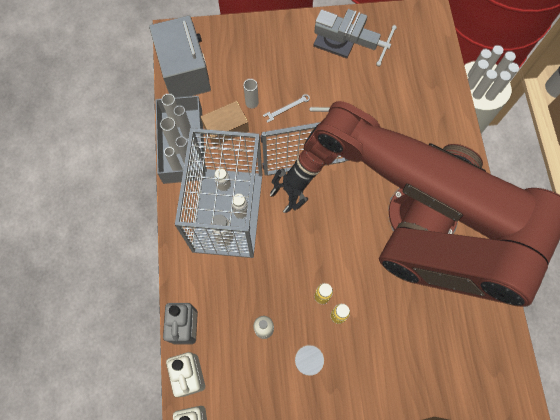

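```bash
python3 - <<'E'
from h import *
c=np.load("cage2.npy")
manip.goto(*cantcp([.48,.14],.15,np.radians(65),1,t=np.radians(35),h=.086)); st()
A=snap("scene","s15"); B=snap("side","d15")
for d in (1.5,1.6,1.7,1.85,1.95): P=cagew([-.118-.32*np.sin(d),-.16+.32*np.cos(d),.338],c); print(d,proj(A,P).round(0),proj(B,P).round(0))
for D,uv in ((A,(258.5,244.5)),(B,(238.5,201))):
    print(R.from_euler('z',-c[2]).apply(onz(D,uv,.147)-[c[0],c[1],0]).round(3))
f=np.hstack([cv2.resize(A["frame"][90:320,150:340],None,fx=2,fy=2),cv2.resize(B["frame"][90:320,150:350],None,fx=2,fy=2)]);cv2.imwrite("pics/f15.png",f)
E
```

```text
t29.90 tcp [0.484  0.1479 0.2221] F [0.7 0.1 0.8] gap 0.0640 q [-0.34 -0.53 -0.57  1.46  0.61 -1.46]
1.5 [[218.  92.]] [[362. 149.]]
1.6 [[206.  91.]] [[363. 140.]]
1.7 [[195.  91.]] [[363. 130.]]
1.85 [[178.  93.]] [[360. 117.]]
1.95 [[166.  96.]] [[357. 108.]]
[-0.054 -0.002  0.147]
[-0.053  0.001  0.147]
```

View pics/f15.png

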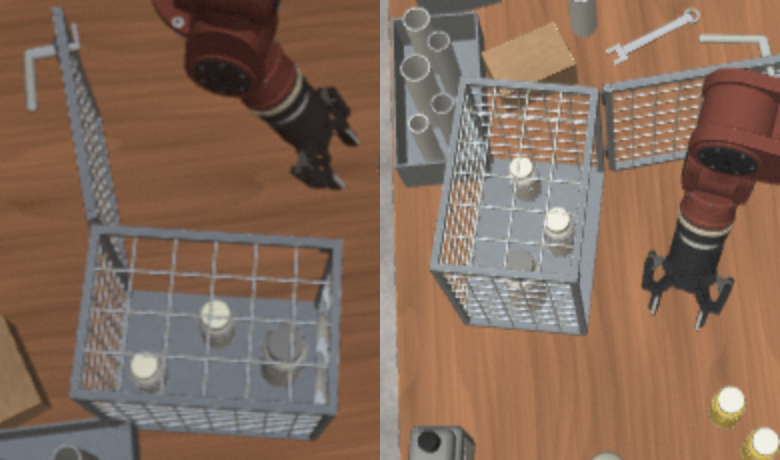

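```bash
python3 -c "
from plant import manip,readout
manip.job_done(); print(readout.state()['clock'])"
```

```text
the job is handed in; nothing more can be done
the job is handed in; nothing more can be done
```

The job is handed in at about 30 s of the 58 s allowed. My last checks all looked right, but no verdict was reported back.

**What I did:** I pinched the lever, pressed it about 25° down and drew the door open by its lever to about 1.85 rad. I then picked up the white-capped grey can, not the yellow look-alikes. With the gripper tilted 35° I set it through the front onto the cage floor, released it and backed out clear.

**Last checks in the pictures:**
- **Door:** its corner fits about 1.84 rad, past square.
- **Spray can:** it stands upright. The scene and side cameras put it at x = -54 and -53 mm and y = -2 and +1 mm in the cage frame, so about 56 mm behind the front plane and on the middle plane.
- **Other things:** the two cans in the cage look upright and in place, and nothing else on the bench looks shifted. I judged this by eye, not by measurement.
- **Arm:** the gripper was clear of everything and the wrist force was about 1 N.

**Disagreement between cameras:** early on, the scene and side cameras differed by up to about 10 mm in x on some objects. I corrected the lever and can positions from wrist pictures before each grasp.

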